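# Load slide cassettes tab-uphill into the sprung sloped rack

### The arm

A 7-joint arm with a two-finger parallel gripper is mounted at the origin on the work surface. World frame = base frame: x ahead of the robot, y to its left, z up, the work surface at z = 0. Lengths are in m, angles in rad, forces in N, time in s.
With the tool pointing down it reaches from about 0.4 to 0.85 m from the base axis. Payload 10.4 kg.
Tool frame: the origin (TCP) lies at the very end of the fingers, on their centre line; the grasp point (between the pads) lies 19 mm behind it (manip.grip_point_offset is the distance from the TCP to the grasp point, in m); z points along the fingers, y is the line along which they close (so a half turn about z gives the same grasp; the last joint's range is limited). The gripper opens to 85 mm and grips with 20 to 120 N. Pads are 22 mm wide; open, the fingers measure 114 mm over their backs; the gripper's body (76 mm by 85 mm) begins 54 mm behind the grasp point. The pads swing forward as they close: fully open they stand 13 mm farther back than shut.
Start: joints at [1.18, 0.332, -0.065, 1.46, 0.022, 1.35, -0.088], TCP at [0.225, -0.583, 0.231] pointing down, gripper open.
Joint ranges: [-2.6, 2.6], [-0.5, 2.12], [-1.47, 1.34], [0.16, 2.42], [-1.27, 4.41], [0.06, 2.06], [-2.6, 2.6]. Speed limits (rad/s): [2.22, 2.22, 2.79, 2.79, 3.14, 3.14, 3.14].

### API

Orientations are given as a unit quaternion [x, y, z, w].
In Python, from workcell import manip gives the robot as it stands. The module is installed in compiled form; this text tells all that it offers.
- The arm moves only by the tool step_arm, never from a script. Its argument "moves" is a list of rows, each a list of 7 numbers: the closure, from 0 (fully open) to 1 (shut), then the shift along the world's x, y, z in mm, then the turn, a rotation vector about the world's x, y, z in rad. In form: [[grip, tx, ty, tz, ax, ay, az], ...]. A call has 1 to 10 rows; each row is the pose to reach, as a shift and turn from the pose commanded when the call began; what a row does not reach only later rows make up. A row lasts 1/10 s, in which the tool goes at most 50 mm and 8.59 degrees, less where a joint would pass 70% of its speed; a pose out of reach is approached as far as the arm can. A call with a gripper value outside its range is refused whole. The fingers move at their own pace and stop on an object; "grip_force" is the grip in N (left out, the last holds). Time passes only in rows, so rows that repeat a pose let the fingers close. It gives the time, the measured TCP pose, the force, the opening and the grip force at its end, in the units of the state.
- manip.get_obs(): the state, without advancing time (a new reading comes with each control period).
- manip.camera(name): name is "scene" or "top" or "wrist"; returns a dict with "image" (400x640x3 uint8, blue, green, red), "K" (3x3 intrinsics, pixels), "dist_coeffs" ([k1, k2, p1, p2, k3] as OpenCV has them; the pictures are not rectified), "rvec" (rotation vector, rad) and "tvec" (3), from world to camera coordinates, as OpenCV has them; the wrist camera has in their place "mount" (4x4, takes a point from camera to tool coordinates, whose origin is the TCP and whose axes are the flange's). Camera axes: x right, y down, z forward; pixel columns grow to the right and rows downward; lengths in m; the calibration is good to about 2 mm. A picture is of the moment at which its call begins: read the wrist's pose just before it. There is no depth.
- manip.hand_in(): hands the job in; it is judged then, once.
The state is a dict: "clock": time; "joint_pos": joint angles; "joint_velocities": joint speeds; "tau": joint torques, N m; "position": TCP position; "ee_rot": TCP orientation; "ft_force": force on the tool from outside, world axes, zero at the start; "torque": the same for the moment, N m; "grip_width": opening from 0.0 (shut) to 1.0 (fully open); "grasp_force": force on a finger pad.
Only numpy, scipy, OpenCV 4.12 (cv2) and the standard library are available. Lean on these libraries where they do the work, as an engineer would, in place of code of your own. Each camera call takes 0.05 s, during which the arm holds its last target. There are 200 camera calls.

### The job

Load both tabbed slide cassettes into the blue sloped rack, one in each bay, right way up with the tab uphill: push each one down against its sprung plunger until it bottoms, lay it flat on the deck, and let the spring carry it back so that the tab is fully home under the steel lip. The look-alike slide box without a tab is not for the rack: leave it and the other loose things on the bench where they are.

Things in the scene. Friction and masses are not known exactly. Their poses are not given: they have to be found in the camera images.
- cassette_1: First grey plastic slide cassette, about 0.18 kg, lying upright at any heading. Block 96 x 40 wide x 34 mm high; a thin tab sticks out low at one end: 24 mm long, 40 wide, 12 thick, flush with the underside; 120 mm overall. Origin: on the underside, middle of the 120 mm; +x towards the tab tip (block x = -60 to 36 mm, tab 36 to 60), z up. Grip across the 40 mm near x = -12.
- cassette_2: Second grey plastic slide cassette, about 0.18 kg, lying upright at any heading. Block 96 x 40 wide x 34 mm high; a thin tab sticks out low at one end: 24 mm long, 40 wide, 12 thick, flush with the underside; 120 mm overall. Origin: on the underside, middle of the 120 mm; +x towards the tab tip (block x = -60 to 36 mm, tab 36 to 60), z up. Grip across the 40 mm near x = -12. Same as the first.
- cassette_1_tab (a point): Tip of the first cassette's tab, on the underside at mid-width (x = +60 mm).
- cassette_2_tab (a point): Tip of the second cassette's tab, on the underside at mid-width (x = +60 mm).
- rack: blue steel sloped loading rack with two bays, fixed to the bench, 200 mm wide, 170 mm deep; its deck rises away from the robot at 25 degrees, from about 27 mm over the bench at the low edge to 105 mm at the stop walls. Bay centres 104 mm apart. Origin: centre of its underside, x to its high back, z up.
- lip_left (a point): Middle of the lower edge of the steel lip of the left bay (bay x = -12, z = 16 mm). The stop wall (face at bay x = 0, 60 mm wide) carries this overhanging lip, bay x = -12 to 0, z = 16 to 21 mm. A tab goes under it, a block does not. The tab tip clears it, to go down or come up, only below bay x = -12, that is with the plunger pushed 17 mm or more.
- lip_right (a point): Middle of the lower edge of the steel lip of the right bay (bay x = -12, z = 16 mm). The stop wall (face at bay x = 0, 60 mm wide) carries this overhanging lip, bay x = -12 to 0, z = 16 to 21 mm. A tab goes under it, a block does not. The tab tip clears it, to go down or come up, only below bay x = -12, that is with the plunger pushed 17 mm or more.
- bay_left: Left bay (+y side seen from the robot). Origin: on the deck at the foot of the upper stop wall, mid-width; +x uphill, y across, z out of the deck. Seated cassette: tab tip at x = 0, underside at z = 0. Side guides 8 mm high, 45 mm apart, x = -100 to -30 mm. Free plunger face at x = -115 mm (36 wide, z = 2 to 42 mm); its housing x = -175 to -149, 30 mm high.
- bay_right: Right bay (-y side seen from the robot). Origin: on the deck at the foot of the upper stop wall, mid-width; +x uphill, y across, z out of the deck. Seated cassette: tab tip at x = 0, underside at z = 0. Side guides 8 mm high, 45 mm apart, x = -100 to -30 mm. Free plunger face at x = -115 mm (36 wide, z = 2 to 42 mm); its housing x = -175 to -149, 30 mm high.
- plunger_left (a joint): Position of the sprung plunger at the foot of the left bay (m): 0 free, grows as pushed downhill; about 0.005 with a cassette seated, solid at about 0.021. About 5 N starts it, 10 N near its end. Let go, it drives the cassette back uphill under the lip.
- plunger_right (a joint): Position of the sprung plunger at the foot of the right bay (m): 0 free, grows as pushed downhill; about 0.005 with a cassette seated, solid at about 0.021. About 5 N starts it, 10 N near its end. Let go, it drives the cassette back uphill under the lip.
- plain_box: slide box without a tab, same grey plastic and section as the cassettes: plain block 110 x 40 x 34 mm, 0.2 kg. Origin: centre of the underside, x along its length. To be left alone.
- wash_bottle: white plastic wash bottle, 72 mm across, about 160 mm high plus spout, standing; origin centre of its underside. Bystander.
- jar: glass jar with red lid, 76 mm across, 110 mm high; origin centre of its underside. Bystander.
- marker: white marker pen with black cap, lying, 133 mm long, 14 mm thick; origin on its underside about mid-length, x along it. Bystander.
- slide_carton: cardboard carton, 85 x 65 x 45 mm; origin centre of its underside. Bystander.

How it is judged:
At the end, for the whole second after the job is handed in: One cassette in each bay, tab uphill: tab tip within 5 mm of the stop wall, both ends within 6 mm of the bay's centre line, underside on the deck within 4 mm, at rest ((((x of cassette_1_tab in the frame of bay_left between -0.005 and 0.003 m and y of cassette_1_tab in the frame of bay_left between -0.006 and 0.006 m and z of cassette_1_tab in the frame of bay_left between -0.003 and 0.004 m and x of cassette_1 in the frame of bay_left between -0.066 and -0.055 m and y of cassette_1 in the frame of bay_left between -0.006 and 0.006 m and z of cassette_1 in the frame of bay_left between -0.003 and 0.004 m and linear speed of cassette_1 below 0.02 m/s) and (x of cassette_2_tab in the frame of bay_right between -0.005 and 0.003 m and y of cassette_2_tab in the frame of bay_right between -0.006 and 0.006 m and z of cassette_2_tab in the frame of bay_right between -0.003 and 0.004 m and x of cassette_2 in the frame of bay_right between -0.066 and -0.055 m and y of cassette_2 in the frame of bay_right between -0.006 and 0.006 m and z of cassette_2 in the frame of bay_right between -0.003 and 0.004 m and linear speed of cassette_2 below 0.02 m/s)) or ((x of cassette_1_tab in the frame of bay_right between -0.005 and 0.003 m and y of cassette_1_tab in the frame of bay_right between -0.006 and 0.006 m and z of cassette_1_tab in the frame of bay_right between -0.003 and 0.004 m and x of cassette_1 in the frame of bay_right between -0.066 and -0.055 m and y of cassette_1 in the frame of bay_right between -0.006 and 0.006 m and z of cassette_1 in the frame of bay_right between -0.003 and 0.004 m and linear speed of cassette_1 below 0.02 m/s) and (x of cassette_2_tab in the frame of bay_left between -0.005 and 0.003 m and y of cassette_2_tab in the frame of bay_left between -0.006 and 0.006 m and z of cassette_2_tab in the frame of bay_left between -0.003 and 0.004 m and x of cassette_2 in the frame of bay_left between -0.066 and -0.055 m and y of cassette_2 in the frame of bay_left between -0.006 and 0.006 m and z of cassette_2 in the frame of bay_left between -0.003 and 0.004 m and linear speed of cassette_2 below 0.02 m/s)))); the robot touches nothing.
It fails at once if the plain box or another bystander is moved more than 30 mm (distance of any of plain_box, wash_bottle, jar, marker, slide_carton from where it was at the start of the episode above 0.03 m).
It also fails if it takes over 70 s, if anything falls off the work surface, if the arm or the gripper's body presses on something with over 40 N, if the wrist force passes 120 N, or if a joint passes its speed limit or range.

## Working session

There is one attempt and no reset: what is moved stays moved. The work goes in short steps, Python scripts to look and compute and a tool call to move; the robot and the scene stay as the last step left them, time stands still between calls to the robot, and variables do not carry over. Pictures are saved under pics/ and viewed, at most 10 in all, crops included, and the job is handed in when it is done.

Besides the shell and the picture viewer there is one more tool, called after ">>>" as name(argument=value, ...) on one line, values as JSON. step_arm: Moves the arm, as the interface text tells. Its arguments: {"type":"object","properties":{"moves":{"type":"array","items":{"type":"array","items":{"type":"number"}}},"grip_force":{"type":"number"}},"required":["moves"]}

```bash
mkdir -p pics; python3 - <<'E'
from workcell import manip
import cv2, numpy as np
o=manip.get_obs(); print({k:np.round(v,3).tolist() for k,v in o.items()})
for n in("scene","top"):
    c=manip.camera(n); cv2.imwrite(f"pics/{n}0.png",c["image"])
    print(n,c["K"],c["dist_coeffs"],c["rvec"],c["tvec"])
E
```

```text
{'clock': 0.0, 'joint_pos': [1.18, 0.333, -0.065, 1.461, 0.022, 1.35, -0.089], 'joint_velocities': [0.0, 0.0, 0.002, -0.002, -0.001, 0.0, 0.001], 'tau': [-0.001, -62.546, 0.048, -39.161, 0.016, 0.01, 0.0], 'position': [0.225, -0.583, 0.23], 'ee_rot': [0.983, 0.183, -0.0, -0.001], 'ft_force': [-0.55, -0.092, 0.428], 'torque': [0.011, 0.035, 0.059], 'grasp_force': 0.0, 'grip_width': 1.0}
scene [[394.42334376   0.         326.92072758]
 [  0.         394.42334376 196.26238495]
 [  0.           0.           1.        ]] [-0.05646679  0.          0.          0.          0.        ] [ 1.20930658  2.16753534 -1.07311848] [ 0.33271382 -0.23645561  1.5528838 ]
top [[499.51560754   0.         313.10602767]
 [  0.         499.51560754 203.91647216]
 [  0.           0.           1.        ]] [-0.10982966  0.          0.          0.          0.        ] [ 2.12575703 -2.17354114  0.13243279] [0.01860729 0.60074466 1.64792163]
```

View pics/top0.png

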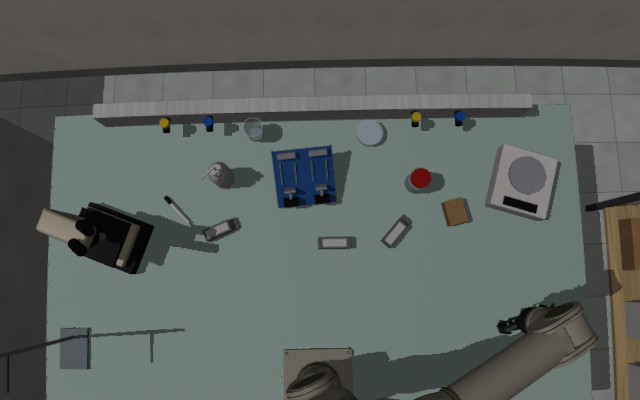

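View pics/scene0.png

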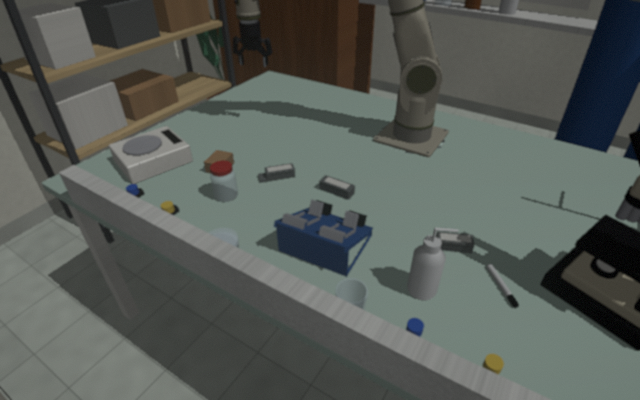

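The top view shows grey blocks at about (219,230), (334,243) and (396,231), and the rack centred near (305,177). Next I zoom in to tell which blocks have tabs.

```bash
cat > h.py <<'E'
from workcell import manip
import cv2, numpy as np
from scipy.spatial.transform import Rotation as R
def fixed(c):
    Rm=cv2.Rodrigues(np.array(c["rvec"],float))[0]; return Rm.T, -Rm.T@np.array(c["tvec"],float).ravel()
def wrist():
    o=manip.get_obs(); c=manip.camera("wrist"); M=np.array(c["mount"])
    T=np.eye(4); T[:3,:3]=R.from_quat(o["ee_rot"]).as_matrix(); T[:3,3]=o["position"]
    W=T@M; c["pose"]=(W[:3,:3],W[:3,3]); return c
def rays(c,px):
    Rw,p=c.get("pose") or fixed(c)
    u=cv2.undistortPoints(np.array(px,float).reshape(-1,1,2),np.array(c["K"]),np.array(c["dist_coeffs"],float)).reshape(-1,2)
    d=np.c_[u,np.ones(len(u))]@Rw.T
    return p,d
def plane(c,px,z):
    p,d=rays(c,px); return p+d*((z-p[2])/d[:,2])[:,None]
def tri(c1,px1,c2,px2):
    p,d=rays(c1,px1); q,e=rays(c2,px2); out=[]
    for a,b in zip(d,e):
        s,t=np.linalg.lstsq(np.c_[a,-b],q-p,rcond=None)[0]
        x,y=p+s*a,q+t*b; out.append(np.r_[(x+y)/2,np.linalg.norm(x-y)])
    return np.array(out)
def project(c,X):
    Rw,p=c.get("pose") or fixed(c)
    return cv2.projectPoints(np.array(X,float).reshape(-1,1,3),cv2.Rodrigues(Rw.T)[0],-Rw.T@p,np.array(c["K"]),np.array(c["dist_coeffs"],float))[0].reshape(-1,2)
E
python3 - <<'E'
from h import *
t=cv2.imread("pics/top0.png"); s=cv2.imread("pics/scene0.png")
def z(i,x,y,w,h,k): return cv2.resize(i[y:y+h,x:x+w],(w*k,h*k),interpolation=cv2.INTER_CUBIC)
a=np.zeros((600,800,3),np.uint8)
for i,(im,x,y) in enumerate([(t,190,205),(t,305,218),(t,368,206),(s,428,217),(s,309,161),(s,252,147)]):
    p=z(im,x,y,55,50,4); a[(i//3)*200:(i//3)*200+200,(i%3)*225:(i%3)*225+220]=p
a[400:,:400]=z(t,265,140,80,40,5)[:200]
a[400:,400:]=z(s,270,195,100,50,4)[:200]
cv2.imwrite("pics/z0.png",a)
c=manip.camera("top"); print(plane(c,[[219,230],[334,243],[396,231]],.034)); print(plane(c,[[305,177]],.06))
w=wrist(); print(w["K"],w["dist_coeffs"],np.round(w["mount"],3),w["pose"])
E
```

```text
[[ 0.51994861  0.32582875  0.034     ]
 [ 0.46785806 -0.06196431  0.034     ]
 [ 0.50327854 -0.27211106  0.034     ]]
[[0.69019269 0.03039083 0.06      ]]
[[324.56859721   0.         321.27106567]
 [  0.         324.56859721 193.95911853]
 [  0.           0.           1.        ]] [-0.05711028  0.          0.          0.          0.        ] [[ 0.001 -0.957 -0.291  0.075]
 [ 1.     0.001  0.001 -0.   ]
 [-0.001 -0.291  0.957 -0.142]
 [ 0.     0.     0.     1.   ]] (array([[ 3.60629655e-01, -8.92366987e-01, -2.71343717e-01],
       [-9.32709043e-01, -3.45127058e-01, -1.04599980e-01],
       [-3.06490069e-04,  2.90806593e-01, -9.56781810e-01]]), array([ 0.2946065 , -0.55573196,  0.37282929]))
```

View pics/z0.png

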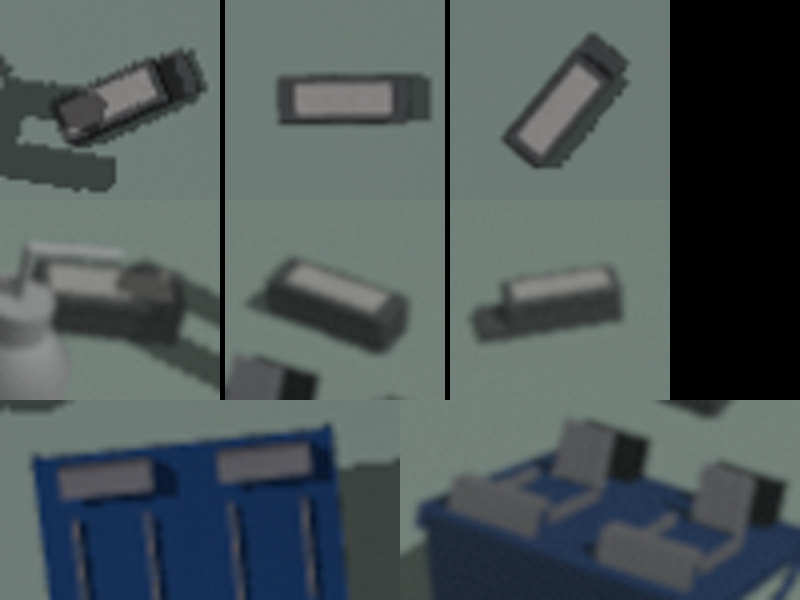

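Blocks 1 (left) and 3 (right) have tabs: the left one's points to image right, and the right one's points up-right. The middle block is the plain box. I'll move the wrist camera over the right cassette and the rack.

>>> step_arm(moves=[[0,225,333,150,0,0,1.5],[0,225,333,150,0,0,1.5],[0,225,333,150,0,0,1.5],[0,225,333,150,0,0,1.5],[0,225,333,150,0,0,1.5],[0,225,333,150,0,0,1.5],[0,225,333,150,0,0,1.5],[0,225,333,150,0,0,1.5],[0,225,333,150,0,0,1.5],[0,225,333,150,0,0,1.5]])

```text
clock: 1.2
position: [0.4525, -0.2457, 0.3831]
ee_rot: [0.589, 0.808, 0.001, 0.001]
ft_force: [0.6, -0.7, -0.3]
grip_width: 1.002
grasp_force: 0.0
```

```bash
python3 - <<'E'
from h import *
import pickle
w=wrist(); pickle.dump(w,open("w1.pkl","wb")); cv2.imwrite("pics/w1.png",w["image"])
o=manip.get_obs(); print(o["clock"],o["position"],o["ee_rot"],o["joint_pos"]); 
E
```

```text
1.25 [ 0.45111664 -0.24806564  0.38214235] [5.86498338e-01 8.09950081e-01 2.49930209e-04 7.09546841e-04] [ 0.84635078  0.07705527 -0.46028055  1.45966574  0.0340797   1.61134244
  0.70602332]
```

View pics/w1.png

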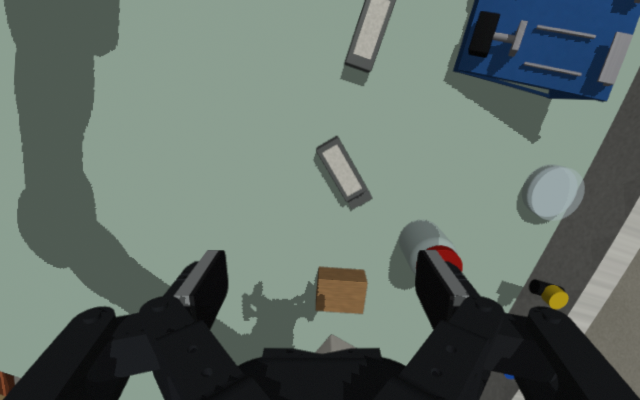

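Wrist view: cassette B's label is at about (343,170) with its tab to the lower right near (360,200). The plain box is at (370,35), the carton at (340,290), the jar at (430,250), and part of the rack is at upper right.

```bash
cat >> h.py <<'E'
def labels(c,lo=150,sat=30,amin=60):
    hsv=cv2.cvtColor(c["image"],cv2.COLOR_BGR2HSV)
    m=((hsv[...,2]>lo)&(hsv[...,1]<sat)).astype(np.uint8)
    out=[]
    for k in cv2.findContours(m,cv2.RETR_EXTERNAL,cv2.CHAIN_APPROX_NONE)[0]:
        if cv2.contourArea(k)>amin: out.append((cv2.contourArea(k),cv2.minAreaRect(k)))
    return out
def rect3d(c,r,z):
    P=plane(c,cv2.boxPoints(r),z); e=[P[1]-P[0],P[2]-P[1]]
    n=[np.linalg.norm(v) for v in e]; v=e[int(np.argmax(n))]
    return P.mean(0),np.degrees(np.arctan2(v[1],v[0]))%180,sorted(n)
E
python3 - <<'E'
from h import *
import pickle
w=pickle.load(open("w1.pkl","rb")); 
hsv=cv2.cvtColor(w["image"],cv2.COLOR_BGR2HSV)
for p in [(343,170),(323,150),(357,190),(361,198),(250,100),(372,30),(200,60)]: print(p,hsv[p[1],p[0]])
for a,r in labels(w,150,25): 
    if 15<r[0][1]<230: print(a,r,rect3d(w,r,.034))
t=manip.camera("top"); pickle.dump(t,open("t.pkl","wb"))
for a,r in labels(t,130,30,30):
    if r[0][1]>150: print("top",a,r,rect3d(t,r,.034))
E
```

```text
(343, 170) [ 27  15 175]
(323, 150) [70  9 82]
(357, 190) [ 30  11 144]
(361, 198) [80 10 79]
(250, 100) [ 69  32 158]
(372, 30) [ 27  16 174]
(200, 60) [ 69  32 158]
1618.5 ((554.300048828125, 191.89999389648438), (39.80200958251953, 54.11284255981445), 26.56505012512207) (array([ 0.84032876, -0.19813792,  0.034     ]), np.float64(90.41601747577131), [np.float64(0.0739528186233083), np.float64(0.0848610073364241)])
738.5 ((341.5000305175781, 169.99998474121094), (49.36581802368164, 16.496618270874023), 60.2551155090332) (array([ 0.49624485, -0.27114083,  0.034     ]), np.float64(138.18106016565173), [np.float64(0.02502649991331388), np.float64(0.07821560887358067)])
996.0 ((371.2271728515625, 26.87026596069336), (18.211462020874023, 61.05110168457031), 18.853158950805664) (array([ 0.46942675, -0.06560236,  0.034     ]), np.float64(89.1817988927452), [np.float64(0.02492331291796035), np.float64(0.07882915737013516)])
top 31.5 ((211.3400421142578, 389.1200256347656), (18.200000762939453, 10.0), 53.13010025024414) (array([-0.00727913,  0.35461572,  0.034     ]), np.float64(36.844436147
[... 800 characters left out ...]
996430397033691), 66.03751373291016) (array([0.5266342 , 0.31939441, 0.034     ]), np.float64(112.8531659923567), [np.float64(0.020535790890002084), np.float64(0.04408201869048929)])
top 3267.0 ((524.0894165039062, 180.90667724609375), (56.33607864379883, 63.5166015625), 12.804266929626465) (array([ 0.66658891, -0.72934928,  0.034     ]), np.float64(162.94657453330973), [np.float64(0.20258645726347385), np.float64(0.22677174968709818)])
top 10959.5 ((122.04949951171875, 159.78457641601562), (138.10055541992188, 121.81427764892578), 2.935673475265503) (array([0.77821294, 0.6782851 , 0.034     ]), np.float64(84.50199427901192), [np.float64(0.44582565923576506), np.float64(0.5181067509479096)])
```

>>> step_arm(moves=[[0,30,30,-150,0,0,0.53],[0,30,30,-150,0,0,0.53],[0,30,30,-150,0,0,0.53],[0,30,30,-150,0,0,0.53],[0,30,30,-150,0,0,0.53],[0,30,30,-150,0,0,0.53]])

```text
clock: 1.9
position: [0.4796, -0.2212, 0.232]
ee_rot: [0.367, 0.93, -0.0, 0.0]
ft_force: [0.1, 0.3, 0.1]
grip_width: 0.997
grasp_force: 0.0
```

```bash
python3 - <<'E'
from h import *
import pickle
w=wrist(); pickle.dump(w,open("w2.pkl","wb")); cv2.imwrite("pics/w2.png",w["image"])
o=manip.get_obs(); print(o["clock"],o["position"],o["ee_rot"],o["joint_pos"]); 
for a,r in labels(w,150,25): 
    if 15<r[0][1]<330: print(a,r,rect3d(w,r,.034))
E
```

```text
1.95 [ 0.47988892 -0.22129286  0.23242885] [ 3.66166096e-01  9.30549144e-01 -1.54876427e-04  8.09926683e-04] [ 0.82093532  0.15545777 -0.52236692  1.69247673  0.08040796  1.3133195
  1.1044305 ]
1437.0 ((297.7911376953125, 206.9878387451172), (66.98353576660156, 23.146581649780273), 87.61405944824219) (array([ 0.49639588, -0.27100012,  0.034     ]), np.float64(138.6930019452642), [np.float64(0.024935144181933423), np.float64(0.07872776902510517)])
2083.0 ((429.46966552734375, 54.07733154296875), (26.312612533569336, 86.0734634399414), 48.01278305053711) (array([ 0.46935956, -0.06533005,  0.034     ]), np.float64(89.27965152596028), [np.float64(0.025718396555773942), np.float64(0.08010722668082211)])
```

View pics/w2.png

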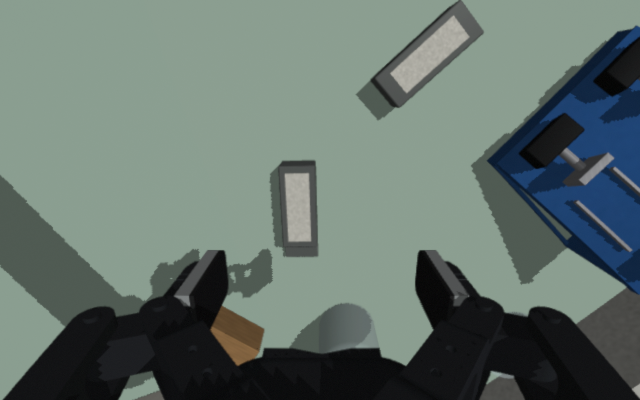

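Cassette B is well fixed: both views put its label at (0.4963, -0.2711, 0.034) with heading -41.4°. I'll grasp it.

>>> step_arm(moves=[[0,16.5,-50,-120,0,0,0.027],[0,16.5,-50,-120,0,0,0.027],[0,16.5,-50,-120,0,0,0.027],[0,16.5,-50,-170,0,0,0.027],[0,16.5,-50,-200,0,0,0.027],[0,16.5,-50,-220,0,0,0.027],[0,16.5,-50,-220,0,0,0.027],[0.5,16.5,-50,-220,0,0,0.027],[1,16.5,-50,-220,0,0,0.027],[1,16.5,-50,-220,0,0,0.027]], grip_force=60)

```text
clock: 2.95
position: [0.4972, -0.2709, 0.0131]
ee_rot: [0.351, 0.936, -0.0, 0.001]
ft_force: [-0.4, -0.3, -0.3]
grip_width: 0.515
grasp_force: 0.0
```

>>> step_arm(moves=[[1,0,0,0,0,0,0],[1,0,0,0,0,0,0],[1,0,0,0,0,0,0],[1,0,0,30,0,0,0],[1,0,0,60,0,0,0],[1,0,0,60,0,0,0]])

```text
clock: 3.55
position: [0.4988, -0.2714, 0.076]
ee_rot: [0.351, 0.936, -0.001, 0.004]
ft_force: [1.7, 0.1, -1.9]
grip_width: 0.454
grasp_force: 60.9
```

```bash
python3 - <<'E'
from h import *
o=manip.get_obs(); print({k:np.round(o[k],4).tolist() for k in("clock","position","ee_rot","joint_pos","ft_force","grip_width","grasp_force")})
t=manip.camera("top")
hsv=cv2.cvtColor(t["image"],cv2.COLOR_BGR2HSV)
m=cv2.inRange(hsv,(105,120,40),(125,255,255))
k=max(cv2.findContours(m,cv2.RETR_EXTERNAL,cv2.CHAIN_APPROX_NONE)[0],key=cv2.contourArea)
r=cv2.minAreaRect(k); print(r,rect3d(t,r,.07))
E
```

```text
{'clock': 3.55, 'position': [0.4988, -0.2714, 0.076], 'ee_rot': [0.3509, 0.9364, -0.0006, 0.0036], 'joint_pos': [0.8169, 0.3839, -0.4764, 1.773, 0.2036, 1.026, 1.1189], 'ft_force': [1.6646, 0.0815, -1.8883], 'grip_width': 0.4535, 'grasp_force': 60.8581}
((304.2998962402344, 176.2790985107422), (56.20271682739258, 59.944942474365234), 83.36748504638672) (array([0.69167466, 0.03253935, 0.07      ]), np.float64(95.4014548232024), [np.float64(0.19127840765816417), np.float64(0.2021879223203189)])
```

>>> step_arm(moves=[[1,0,0,50,0,0,0.1],[1,20,30,100,0,0,0.2],[1,240,290,224,0,0,0.82],[1,240,290,224,0,0,0.82],[1,240,290,224,0,0,0.82],[1,240,290,224,0,0,0.82],[1,240,290,224,0,0,0.82],[1,240,290,224,0,0,0.82],[1,240,290,224,0,0,0.82],[1,240,290,224,0,0,0.82]])

```text
clock: 4.6
position: [0.7374, 0.0248, 0.2948]
ee_rot: [-0.054, 0.999, 0.001, -0.0]
ft_force: [0.9, 0.3, -1.4]
grip_width: 0.454
grasp_force: 61.4
```

```bash
python3 - <<'E'
from h import *
import pickle
w=wrist(); pickle.dump(w,open("w3.pkl","wb")); cv2.imwrite("pics/w3.png",w["image"])
o=manip.get_obs(); print(o["clock"],o["position"],o["ee_rot"],o["joint_pos"])
E
```

```text
4.65 [0.73794676 0.02684592 0.2949444 ] [-5.46873356e-02  9.98501972e-01  1.75887942e-03 -1.13100512e-04] [ 0.25025873  0.66245257 -0.67429074  0.94574314  0.39171719  1.64204907
  1.39782798]
```

View pics/w3.png

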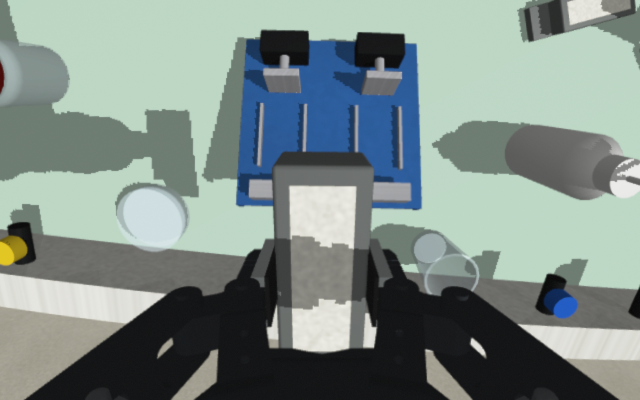

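The view shows both bays: plungers near (282,80) and (381,80), guides at columns 260/304 and 356/400, lips near row 190, and cassette B centred in the fingers with its block end up. I'll take a second view for triangulation.

>>> step_arm(moves=[[1,30,-60,0,0,0,0],[1,50,-110,-20,0,0,0],[1,50,-110,-20,0,0,0],[1,50,-110,-20,0,0,0],[1,50,-110,-20,0,0,0]])

```text
clock: 5.15
position: [0.7861, -0.0906, 0.2735]
ee_rot: [-0.051, 0.999, 0.0, -0.001]
ft_force: [0.7, 0.1, -1.6]
grip_width: 0.454
grasp_force: 61.2
```

```bash
python3 - <<'E'
from h import *
import pickle
w=wrist(); pickle.dump(w,open("w4.pkl","wb")); cv2.imwrite("pics/w4.png",w["image"])
o=manip.get_obs(); print(o["clock"],o["position"],o["ee_rot"])
for n in("w3","w4"):
    w=pickle.load(open(n+".pkl","rb")); hsv=cv2.cvtColor(w["image"],cv2.COLOR_BGR2HSV)
    blue=cv2.inRange(hsv,(100,110,40),(130,255,255))
    k=max(cv2.findContours(blue,cv2.RETR_EXTERNAL,cv2.CHAIN_APPROX_NONE)[0],key=cv2.contourArea)
    hull=np.zeros_like(blue); cv2.drawContours(hull,[cv2.convexHull(k)],-1,255,-1)
    g=((hsv[...,1]<60)&(hsv[...,2]>105)&(hull>0)).astype(np.uint8)
    print(n,cv2.boundingRect(k))
    for q in cv2.findContours(g,cv2.RETR_EXTERNAL,cv2.CHAIN_APPROX_NONE)[0]:
        if cv2.contourArea(q)>40: print(cv2.contourArea(q),cv2.boundingRect(q),np.round(cv2.boxPoints(cv2.minAreaRect(q)),1).tolist())
E
```

```text
5.2 [ 0.78602489 -0.08937549  0.27439623] [-5.19437107e-02  9.98649701e-01  4.34370797e-04 -6.60905075e-04]
w3 (237, 40, 184, 170)
426.5 (249, 179, 24, 21) [[249.0, 179.0], [272.0, 179.0], [272.0, 199.0], [249.0, 199.0]]
4305.0 (276, 167, 135, 42) [[276.0, 208.0], [276.0, 167.0], [410.0, 167.0], [410.0, 208.0]]
112.5 (398, 107, 5, 62) [[398.0, 107.0], [401.1000061035156, 106.9000015258789], [402.20001220703125, 168.0], [399.1000061035156, 168.0]]
106.0 (354, 105, 4, 47) [[354.0, 151.0], [354.0, 105.0], [357.0, 105.0], [357.0, 151.0]]
100.0 (302, 104, 5, 48) [[301.8999938964844, 151.0], [303.70001220703125, 103.9000015258789], [306.79998779296875, 104.0], [305.0, 151.10000610351562]]
181.0 (257, 103, 7, 64) [[256.6000061035156, 165.89999389648438], [259.79998779296875, 102.9000015258789], [263.70001220703125, 103.0999984741211], [260.5, 166.10000610351562]]
795.0 (363, 57, 39, 38) [[362.8999938964844, 93.0], [368.20001220703125, 55.29999923706055], [403.5, 60.400001525878906], [398.1000061035156, 98.0]]
848.0 (263, 55, 38, 38) [[263.0, 55.0], [300.0, 55.0], [300.0, 92.0], [263.0, 92.0
[... 447 characters left out ...]
138.0]]
145.0 (475, 70, 8, 68) [[474.5, 70.0999984741211], [478.1000061035156, 69.9000015258789], [482.6000061035156, 136.8000030517578], [479.0, 137.0]]
153.5 (421, 68, 6, 69) [[420.6000061035156, 68.0], [424.20001220703125, 67.9000015258789], [426.6000061035156, 135.89999389648438], [423.0, 136.0]]
161.5 (374, 67, 4, 68) [[374.0, 67.0], [377.0, 67.0], [377.0, 134.0], [374.0, 134.0]]
897.5 (480, 22, 53, 39) [[480.0, 59.0], [499.0, 21.899999618530273], [532.5, 39.099998474121094], [513.4000244140625, 76.19999694824219]]
1093.0 (381, 14, 46, 43) [[374.3999938964844, 51.5], [396.1000061035156, 10.800000190734863], [428.6000061035156, 28.100000381469727], [406.8999938964844, 68.80000305175781]]
```

```bash
python3 - <<'E'
from h import *
import pickle
a=pickle.load(open("w3.pkl","rb")); b=pickle.load(open("w4.pkl","rb"))
# guide end points (downhill: RO,RI,LI,LO ; uphill: RO,LO); lip outer corners RO (upper,lower), LO (upper,lower)
p3=[[261.5,103],[305.2,104],[355.5,105],[399.6,107], [258.5,166],[400.6,168],[249,179],[249,199]]
p4=[[375.5,67],[422.4,68],[476.3,70],[521.2,72], [375.5,134],[527.6,138],[372,147],[371.5,170]]
X=tri(a,p3,b,p4); print(np.round(X*1000,1))
d=[X[4]-X[0],X[5]-X[3]]
for v in d: print("len",np.linalg.norm(v[:3]),"yaw",np.degrees(np.arctan2(v[1],v[0])),"slope",np.degrees(np.arctan2(v[2],np.hypot(v[0],v[1]))))
v=X[3]-X[0]; print("cross yaw",np.degrees(np.arctan2(-v[0],v[1])),np.linalg.norm(v[:3]))
# Kabsch to model with guides at y +-24.? top z
g=24.0
M=[];P=[]
for i,(x,y) in enumerate([(-100,-52-g),(-100,-52+g),(-100,52-g),(-100,52+g),(-30,-52-g),(-30,52+g)]): M.append([x,y,8]);P.append(X[i,:3]*1000)
M=np.array(M,float);P=np.array(P)
Rr,rs=R.align_vectors(P-P.mean(0),M-M.mean(0)); A=Rr.as_matrix(); t=P.mean(0)-A@M.mean(0)
print(A,rs); print("bay mid",t,"R",t+A@[0,-52,0],"L",t+A@[0,52,0]); print(np.round(P-(M@A.T+t),1))
print("lip corners in mid frame",(X[6:,:3]*1000-t)@A)
for z in range(0,1): print(project(b,(t+np.array([[-12,-82,21],[0,-82,21],[-12,-22,21],[-12,22,21],[-12,82,21]])@A.T)/1000))
E
```

```text
[[ 6.790e+02 -4.640e+01  6.990e+01  2.000e-01]
 [ 6.748e+02  1.200e+00  6.960e+01  4.000e-01]
 [ 6.700e+02  5.610e+01  7.120e+01  0.000e+00]
 [ 6.661e+02  1.047e+02  6.960e+01  1.100e+00]
 [ 7.432e+02 -4.120e+01  9.690e+01  5.000e-01]
 [ 7.292e+02  1.102e+02  9.880e+01  9.000e-01]
 [ 7.531e+02 -4.650e+01  1.178e+02  1.000e-01]
 [ 7.734e+02 -4.460e+01  1.218e+02  8.000e-01]]
len 0.06978661858275731 yaw 4.595228642105865 slope 22.71701277784094
len 0.06969367371996553 yaw 4.970772823027026 slope 24.730434529703214
cross yaw 4.873915974941279 0.1516367857822697
[[ 0.91393313 -0.08870231 -0.39605319]
 [ 0.07871512  0.99603569 -0.04143461]
 [ 0.39815846  0.00669309  0.91729223]] 1.8822002964171785
bay mid [766.92743334  37.14285516 102.51174165] R [771.53995343 -14.6510009  102.16370091] L [762.31491324  88.93671123 102.85978239]
[[-0.1  0.4  0.4]
 [-0.1  0.2 -0.3]
 [ 0.1 -0.7  0.9]
 [ 0.5  0.1 -0.9]
 [ 0.1  0.  -0.5]
 [-0.4  0.1  0.4]]
lip corners in mid frame [[-13.19279726 -81.94126728  22.94052278]
 [  7.15242728 -81.88880156  18.54770537]]
[[371.61090867 148.75993942]
 [371.66214652 161.45300572]
 [435.72101769 150.02898551]
 [481.81541612 151.0795248 ]
 [542.70857477 152.6649161 ]]
```

```bash
cat >> h.py <<'E'
A25=(R.from_euler("z",4.9,degrees=True)*R.from_euler("y",-25,degrees=True)).as_matrix()
_M=np.array([[-100,-76,8],[-100,-28,8],[-100,28,8],[-100,76,8],[-30,-76,8],[-30,76,8]],float)
_P=np.array([[679,-46.4,69.9],[674.8,1.2,69.6],[670,56.1,71.2],[666.1,104.7,69.6],[743.2,-41.2,96.9],[729.2,110.2,98.8]])
MID=_P.mean(0)-A25@_M.mean(0)
BAY={s:MID+A25@np.array([0,52*k,0]) for s,k in(("L",1),("R",-1))}
Rgoal=A25@np.diag([-1.,1,-1])
def goto(side,b,off=(0,0)):   # b: TCP in bay frame, mm; prints move row
    o=manip.get_obs(); p=np.array(o["position"])*1000
    d=BAY[side]+A25@np.array(b,float)-p
    rv=(R.from_matrix(Rgoal)*R.from_quat(o["ee_rot"]).inv()).as_rotvec()
    print(b,"shift",np.round(d,1),"rot",np.round(rv,3))
def inbay(side):
    o=manip.get_obs(); return np.round(A25.T@(np.array(o["position"])*1000-BAY[side]),1),np.round(A25.T@np.array(o["ft_force"]),1)
E
python3 - <<'E'
from h import *
import pickle
print(MID,BAY); print(inbay("R"))
goto("R",(-62,0,82)); goto("R",(-64,0,39)); 
# label rear edge of held cassette in tool frame
for n,pts in (("w3",[[290,185.5],[357,185.5]]),):
    w=pickle.load(open(n+".pkl","rb")); M=np.array(w["mount"]); 
    u=cv2.undistortPoints(np.array(pts,float).reshape(-1,1,2),np.array(w["K"]),np.array(w["dist_coeffs"])).reshape(-1,2)
    d=np.c_[u,[1,1]]@M[:3,:3].T; p=M[:3,3]
    for z in(-.020,-.022,-.024): print(p+d*((z-p[2])/d[:,2])[:,None])
print("bay xyz axes in world",np.round(A25,3))
E
```

```text
[766.31491144  36.99053174 104.48360444] {'L': array([761.87323144,  88.80048715, 104.48360444]), 'R': array([770.75659145, -14.81942366, 104.48360444])}
(array([ 79.8, -75.6, 150.3]), array([ 0.3,  0.7, -1.1]))
(-62, 0, 82) shift [-105.8   66.8 -121.8] rot [ 0.04  -0.436 -0.018]
(-64, 0, 39) shift [ -89.5   68.2 -161.6] rot [ 0.04  -0.436 -0.018]
[[ 0.03976595 -0.01167395 -0.02      ]
 [ 0.0397999   0.01449053 -0.02      ]]
[[ 0.04032044 -0.01147347 -0.022     ]
 [ 0.04035384  0.01426246 -0.022     ]]
[[ 0.04087494 -0.01127299 -0.024     ]
 [ 0.04090778  0.0140344  -0.024     ]]
bay xyz axes in world [[ 0.903 -0.085 -0.421]
 [ 0.077  0.996 -0.036]
 [ 0.423  0.     0.906]]
```

>>> step_arm(moves=[[1,-60,67,0,0,0,0],[1,-106,66,-20,0.04,-0.436,-0.018],[1,-106,66,-60,0.04,-0.436,-0.018],[1,-106,66,-100,0.04,-0.436,-0.018],[1,-106,66,-122,0.04,-0.436,-0.018],[1,-106,66,-122,0.04,-0.436,-0.018],[1,-106,66,-122,0.04,-0.436,-0.018],[1,-106,66,-122,0.04,-0.436,-0.018]])

```text
clock: 6.0
position: [0.679, -0.0234, 0.1531]
ee_rot: [-0.042, 0.975, 0.008, 0.216]
ft_force: [0.7, -0.0, -0.9]
grip_width: 0.454
grasp_force: 61.2
```

```bash
python3 - <<'E'
from h import *
import pickle
print(inbay("R")); goto("R",(-62,-1,82)); goto("R",(-64,-1,41)); goto("R",(-90,-1,41))
w=wrist(); pickle.dump(w,open("w5.pkl","wb")); cv2.imwrite("pics/w5.png",w["image"])
E
```

```text
(array([-63. ,  -0.7,  83. ]), array([ 0.2, -0.1, -1.1]))
(-62, -1, 82) shift [ 1.3 -0.2 -0.5] rot [ 0.002 -0.001 -0.001]
(-64, -1, 41) shift [ 16.8   1.2 -38.5] rot [ 0.002 -0.001 -0.001]
(-90, -1, 41) shift [ -6.7  -0.8 -49.4] rot [ 0.002 -0.001 -0.001]
```

View pics/w5.png

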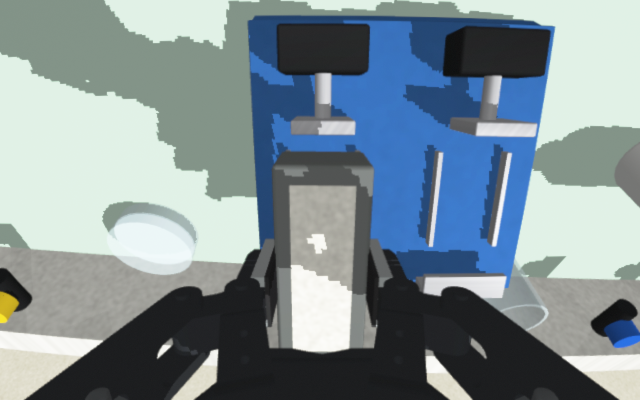

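The cassette and the right-bay plunger share the same image centre column (about 323), so they are aligned laterally within about 0.5 mm. I'll go down and push.

>>> step_arm(moves=[[1,8,1,-18,0,0,0],[1,16.5,1.7,-38.5,0,0,0],[1,16.5,1.7,-38.5,0,0,0],[1,16.5,1.7,-38.5,0,0,0]])

```text
clock: 6.45
position: [0.6982, -0.0217, 0.1166]
ee_rot: [-0.042, 0.975, 0.009, 0.218]
ft_force: [0.7, -0.3, -1.6]
grip_width: 0.456
grasp_force: 61.2
```

```bash
python3 -c "
from h import *
print(inbay('R'))"
```

```text
(array([-60.9,  -0.7,  41.8]), array([-0. , -0.4, -1.7]))
```

>>> step_arm(moves=[[1,-9,-0.8,-4.2,0,0,0],[1,-16,-1.4,-7.6,0,0,0],[1,-19.9,-1.7,-9.3,0,0,0],[1,-21.7,-1.8,-10.1,0,0,0],[1,-21.7,-1.8,-10.1,0,0,0],[1,-21.7,-1.8,-10.1,0,0,0]])

```text
clock: 7.05
position: [0.677, -0.0238, 0.1076]
ee_rot: [-0.042, 0.975, 0.009, 0.22]
ft_force: [8.3, 1.9, 2.8]
grip_width: 0.453
grasp_force: 61.5
```

```bash
python3 -c "
from h import *
print(inbay('R')); w=wrist(); cv2.imwrite('pics/w6.png',w['image'])"
```

```text
(array([-84.1,  -0.9,  42.6]), array([ 8.8,  1.2, -1.1]))
```

>>> step_arm(moves=[[1,-1.8,-0.2,-0.8,0,0,0],[1,-3.2,-0.3,-1.5,0,0,0],[1,-3.2,-0.3,-1.5,0,0,0],[1,-3.2,-0.3,-1.5,0,0,0]])

```text
clock: 7.5
position: [0.674, -0.024, 0.1063]
ee_rot: [-0.042, 0.975, 0.009, 0.22]
ft_force: [9.1, 1.8, 2.9]
grip_width: 0.459
grasp_force: 61.4
```

```bash
python3 -c "
from h import *
print(inbay('R'))"
```

```text
(array([-87.3,  -0.9,  42.7]), array([ 9.6,  1. , -1.3]))
```

>>> step_arm(moves=[[1,-1.4,-0.1,-0.6,0,0,0],[1,-1.4,-0.1,-0.6,0,0,0],[1,-1.4,-0.1,-0.6,0,0,0]])

```text
clock: 7.8
position: [0.6727, -0.0241, 0.1057]
ee_rot: [-0.042, 0.974, 0.009, 0.22]
ft_force: [8.2, 2.4, 2.8]
grip_width: 0.453
grasp_force: 61.3
```

```bash
python3 -c "
from h import *
print(inbay('R'))"
```

```text
(array([-88.7,  -0.9,  42.7]), array([ 8.8,  1.7, -1. ]))
```

>>> step_arm(moves=[[1,-1.4,-0.1,-0.6,0,0,0],[1,-1.4,-0.1,-0.6,0,0,0],[1,-1.4,-0.1,-0.6,0,0,0]])

```text
clock: 8.1
position: [0.6723, -0.0241, 0.1059]
ee_rot: [-0.042, 0.974, 0.009, 0.221]
ft_force: [12.8, 2.0, 1.6]
grip_width: 0.45
grasp_force: 60.9
```

```bash
python3 -c "
from h import *
print(inbay('R'))"
```

```text
(array([-89. ,  -0.9,  43.1]), array([12.4,  0.9, -4. ]))
```

>>> step_arm(moves=[[1,4.7,0.4,-8.9,0,0,0],[1,8.9,0.8,-18,0,0,0],[1,11,1,-22.4,0,0,0],[1,11,1,-22.4,0,0,0],[1,11,1,-22.4,0,0,0]])

```text
clock: 8.6
position: [0.6833, -0.0238, 0.0832]
ee_rot: [-0.042, 0.974, 0.009, 0.221]
ft_force: [13.8, 0.8, -0.3]
grip_width: 0.456
grasp_force: 60.8
```

```bash
python3 -c "
from h import *
print(inbay('R'))"
```

```text
(array([-88.6,  -1.4,  17.9]), array([12.4, -0.4, -6.1]))
```

>>> step_arm(moves=[[1,1.3,0.1,-2.7,0,0,0],[1,2.1,0.2,-4.5,0,0,0],[1,2.1,0.2,-4.5,0,0,0],[1,2.1,0.2,-4.5,0,0,0]])

```text
clock: 9.0
position: [0.6851, -0.0237, 0.0801]
ee_rot: [-0.042, 0.974, 0.008, 0.221]
ft_force: [-5.4, -1.2, 21.3]
grip_width: 0.451
grasp_force: 64.2
```

```bash
python3 -c "
from h import *
print(inbay('R'))"
```

```text
(array([-88.4,  -1.5,  14.3]), array([ 4. , -0.7, 21.6]))
```

>>> step_arm(moves=[[1,-0.4,0,0.9,0,0,0],[0.4,-0.4,0,0.9,0,0,0],[0.2,-0.4,0,0.9,0,0,0],[0,-0.4,0,0.9,0,0,0],[0,-0.4,0,0.9,0,0,0],[0,-0.4,0,0.9,0,0,0],[0,-12,-1,25,0,0,0],[0,-33,-3,72,0,0,0],[0,-33,-3,72,0,0,0],[0,-33,-3,72,0,0,0]])

```text
clock: 10.0
position: [0.6495, -0.0272, 0.1484]
ee_rot: [-0.041, 0.975, 0.008, 0.218]
ft_force: [-0.7, -0.4, 0.2]
grip_width: 1.002
grasp_force: 0.0
```

```bash
python3 -c "
from h import *
import pickle
print(inbay('R'))
w=wrist(); pickle.dump(w,open('w7.pkl','wb')); cv2.imwrite('pics/w7.png',w['image'])"
```

```text
(array([-91.9,  -2. ,  91.4]), array([-0.6, -0.3,  0.5]))
```

View pics/w7.png

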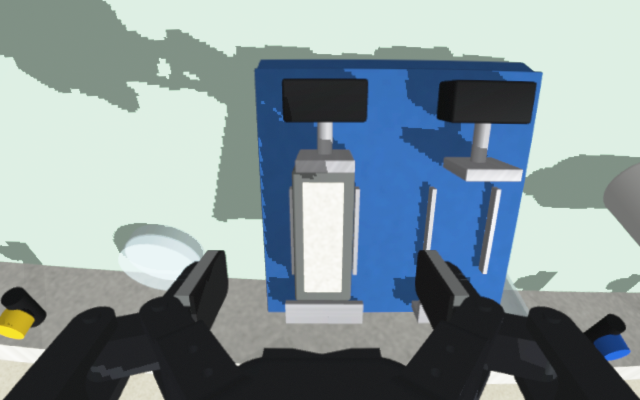

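Cassette B looks seated, lying between its guides with the tab hidden under the lip at (325,310). I'll check the label in bay coordinates and head for cassette A.

```bash
python3 - <<'E'
from h import *
import pickle
w=pickle.load(open("w7.pkl","rb"))
def bayplane(px,side,z):
    p,d=rays(w,px); p=A25.T@(p*1000-BAY[side]); d=d@A25; return p+d*((z-p[2])/d[:,2])[:,None]
for a,r in labels(w,150,40,200):
    if abs(r[0][0]-324)<25 and r[0][1]<330: print(a,r[0],r[1],np.round(bayplane(cv2.boxPoints(r),"R",34),1).tolist())
# reference features: lip front top corners (z=21,x=-12), guides, free plunger left top (z42,x=-115)
print("lip back/front",bayplane([[286,303],[362,303],[286,322],[362,322]],"R",21).round(1).tolist())
print("plunger L top near edge",bayplane([[466,178],[521,178]],"L",42).round(1).tolist())
print("plunger R top",bayplane([[295,172],[354,172]],"R",42).round(1).tolist())
o=manip.get_obs(); print(np.round(o["joint_pos"],2),o["position"])
# move to view A at a=114, TCP (0.48,0.30,0.25)
g=R.from_euler("z",114,degrees=True)*R.from_quat([1,0,0,0])
print((g*R.from_quat(o["ee_rot"]).inv()).as_rotvec(), (np.array([.50,.25,.26])-o["position"])*1000)
E
```

```text
4383.0 (323.0, 237.0) (110.0, 42.0) [[-112.7, -13.7, 34.0], [-112.8, 12.9, 34.0], [-31.8, 14.7, 34.0], [-31.7, -15.2, 34.0]]
313.0 (339.5, 166.0) (12.0, 29.0) [[-126.9, 0.8, 34.0], [-126.9, 18.9, 34.0], [-119.3, 19.1, 34.0], [-119.2, 0.8, 34.0]]
lip back/front [[-12.9, -28.6, 21.0], [-13.1, 29.9, 21.0], [4.8, -29.2, 21.0], [4.7, 30.6, 21.0]]
plunger L top near edge [[-117.6, -16.8, 42.0], [-117.8, 18.2, 42.0]]
plunger R top [[-121.1, -17.3, 42.0], [-121.2, 18.3, 42.0]]
[ 0.7   0.27 -0.8   1.88  0.28  0.65  1.43] [ 0.64901526 -0.02714439  0.1470632 ]
[ 0.23895602  0.40077509 -1.21543544] [-149.01525759  277.14438956  112.9368045 ]
```

Right bay label centre is at x = -72.2 (seated value -72) and y ≈ 0, so it is seated. On to cassette A.

>>> step_arm(moves=[[0,-30,0,50,0,0,0],[0,-60,20,90,0.12,0.2,-0.6],[0,-149,277,113,0.239,0.401,-1.215],[0,-149,277,113,0.239,0.401,-1.215],[0,-149,277,113,0.239,0.401,-1.215],[0,-149,277,113,0.239,0.401,-1.215],[0,-149,277,113,0.239,0.401,-1.215],[0,-149,277,113,0.239,0.401,-1.215],[0,-149,277,113,0.239,0.401,-1.215],[0,-149,277,113,0.239,0.401,-1.215]])

```text
clock: 11.05
position: [0.4974, 0.2559, 0.2595]
ee_rot: [0.501, 0.865, 0.002, 0.016]
ft_force: [-0.3, -1.1, -0.0]
grip_width: 0.999
grasp_force: 0.0
```

```bash
cat > m.py <<'E'
from h import *
w=wrist(); cv2.imwrite("pics/wA.png",w["image"])
o=manip.get_obs(); print(o["clock"],o["position"],o["ee_rot"],np.degrees(2*np.arctan2(o["ee_rot"][1],o["ee_rot"][0])))
for a,r in labels(w,140,30): 
    if r[0][1]<330: print(a,np.round(r[0]),np.round(r[1]),rect3d(w,r,.034))
E
python3 m.py; cp pics/wA.png pics/w8.png
```

```text
11.1 [0.49981914 0.25206008 0.25866215] [0.50714524 0.86173138 0.00106384 0.01488617] 119.04476564437013
143.0 [553. 264.] [14. 17.] (array([0.84675089, 0.28792167, 0.034     ]), np.float64(174.56946445129495), [np.float64(0.02207886577816471), np.float64(0.024424136535717834)])
287.5 [586. 238.] [70.  8.] (array([0.86266554, 0.33906565, 0.034     ]), np.float64(138.20479139866347), [np.float64(0.011035228200644813), np.float64(0.10962298007941972)])
1418.0 [527. 206.] [130.  43.] (array([0.76347003, 0.33207032, 0.034     ]), np.float64(164.7535268659215), [np.float64(0.048344227341805344), np.float64(0.1940953061597471)])
873.5 [367. 121.] [23. 50.] (array([0.52564163, 0.31913659, 0.034     ]), np.float64(113.07663073851397), [np.float64(0.025352749649717583), np.float64(0.054035483993669906)])
798.5 [475.  29.] [11. 85.] (array([0.57396471, 0.45899814, 0.034     ]), np.float64(43.06871160418584), [np.float64(0.011172004374390218), np.float64(0.0900520104045897)])
```

View pics/w8.png

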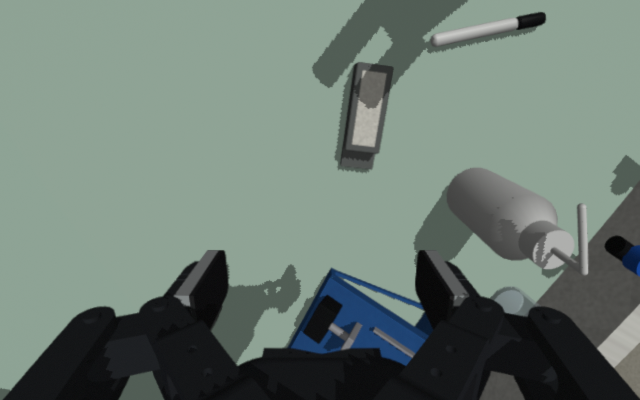

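Cassette A's label is at about (370,108) and half in shadow, its tab points down in the image near (355,160), and the wash bottle stands at (510,215). I'll go closer and measure again.

>>> step_arm(moves=[[0,20,60,-60,0,-0.03,-0.1],[0,20,60,-60,0,-0.03,-0.1],[0,20,60,-60,0,-0.03,-0.1],[0,20,60,-60,0,-0.03,-0.1]])

```text
clock: 11.5
position: [0.5197, 0.3102, 0.1986]
ee_rot: [0.543, 0.839, 0.007, 0.031]
ft_force: [-0.7, 0.3, 0.6]
grip_width: 0.995
grasp_force: 0.0
```

```bash
python3 m.py; python3 - <<'E'
from h import *
import pickle
w=wrist(); pickle.dump(w,open("w9.pkl","wb")); im=w["image"]; hsv=cv2.cvtColor(im,cv2.COLOR_BGR2HSV)
# label incl. shadow: warm (R>=B); bench is greenish
b,g,r=[im[...,i].astype(int) for i in range(3)]
m=((r-b>3)&(r>=g-1)).astype(np.uint8)
m=cv2.morphologyEx(m,cv2.MORPH_OPEN,np.ones((3,3),np.uint8))
for k in cv2.findContours(m,cv2.RETR_EXTERNAL,cv2.CHAIN_APPROX_NONE)[0]:
    q=cv2.minAreaRect(k)
    if cv2.contourArea(k)>300 and q[0][1]<300: print("warm",cv2.contourArea(k),np.round(q[0]),np.round(q[1]),rect3d(w,q,.034))
E
```

```text
11.55 [0.52032258 0.30976249 0.19978194] [0.54405381 0.83841759 0.00795867 0.03159208] 114.04047493581282
588.0 [555. 299.] [36. 23.] (array([0.85792756, 0.27848799, 0.034     ]), np.float64(4.774019748359708), [np.float64(0.0315145688382474), np.float64(0.05412370871377192)])
305.5 [582. 302.] [71.  7.] (array([0.89964975, 0.28567787, 0.034     ]), np.float64(136.06251140076697), [np.float64(0.008831953207217228), np.float64(0.11936088382108884)])
1179.0 [527. 260.] [40. 43.] (array([0.78805868, 0.30912531, 0.034     ]), np.float64(136.44721293734364), [np.float64(0.04980395329976316), np.float64(0.057735169565962044)])
85.0 [505. 222.] [123.  13.] (array([0.73901014, 0.33767084, 0.034     ]), np.float64(172.93393419443163), [np.float64(0.012972583727354249), np.float64(0.15886942064674858)])
1122.5 [322. 161.] [26. 54.] (array([0.52568855, 0.31903231, 0.034     ]), np.float64(112.20132095503841), [np.float64(0.024769292097200683), np.float64(0.052629892874372884)])
1166.5 [439.  39.] [ 13. 101.] (array([0.57442875, 0.4620776 , 0.034     ]), np.float64(43.14633784160031), [np.float64(0.011495668684442217), np.float64(0.08796129751689334)])
warm 2200.5 [321. 146.] [83. 28.] (array([0.5201269 , 0.33154451, 0.034     ]), np.float64(114.94049990438535), [np.float64(0.025523159563819467), np.float64(0.07979244015187484)])
```

```bash
python3 - <<'E'
from h import *
o=manip.get_obs(); p=o["position"]
g=R.from_euler("z",114,degrees=True)*R.from_quat([1,0,0,0])
print((g*R.from_quat(o["ee_rot"]).inv()).as_rotvec().round(3), ((np.array([.5201,.3312,.0125])-p)*1000).round(1))
E
```

```text
[0.021 0.063 0.   ] [  -0.6   21.7 -188. ]
```

>>> step_arm(moves=[[0,-0.6,21.7,-50,0.021,0.063,0],[0,-0.6,21.7,-80,0.021,0.063,0],[0,-0.6,21.7,-80,0.021,0.063,0],[0,-0.6,21.7,-80,0.021,0.063,0]])

```text
clock: 12.0
position: [0.5201, 0.3315, 0.1217]
ee_rot: [0.545, 0.838, 0.0, -0.0]
ft_force: [0.2, 0.2, 0.9]
grip_width: 0.999
grasp_force: 0.0
```

```bash
python3 - <<'E'
from h import *
o=manip.get_obs(); p=o["position"]
g=R.from_euler("z",114,degrees=True)*R.from_quat([1,0,0,0])
print((g*R.from_quat(o["ee_rot"]).inv()).as_rotvec().round(3), ((np.array([.5201,.3312,.0125])-p)*1000).round(1))
w=wrist(); im=w["image"]; b,gg,r=[im[...,i].astype(int) for i in range(3)]
m=((r-b>3)&(r>=gg-1)).astype(np.uint8); m=cv2.morphologyEx(m,cv2.MORPH_OPEN,np.ones((3,3),np.uint8))
for k in cv2.findContours(m,cv2.RETR_EXTERNAL,cv2.CHAIN_APPROX_NONE)[0]:
    q=cv2.minAreaRect(k)
    if cv2.contourArea(k)>300 and q[0][1]<300: print("warm",cv2.contourArea(k),np.round(q[0]),np.round(q[1]),rect3d(w,q,.034))
E
```

```text
[-0.001  0.     0.001] [  -0.    -0.3 -109.2]
warm 3456.5 [320. 198.] [103.  35.] (array([0.52066748, 0.33144944, 0.034     ]), np.float64(114.86422329139772), [np.float64(0.02482308319357495), np.float64(0.08057342938982084)])
```

>>> step_arm(moves=[[0,0.4,0,-50,0,0,0.012],[0,0.4,0,-90,0,0,0.012],[0,0.4,0,-109,0,0,0.012],[0,0.4,0,-109,0,0,0.012],[0.5,0.4,0,-109,0,0,0.012],[1,0.4,0,-109,0,0,0.012],[1,0.4,0,-109,0,0,0.012],[1,0.4,0,-109,0,0,0.012],[1,0.4,0,-109,0,0,0.012],[1,0.4,0,-109,0,0,0.012]])

```text
clock: 13.05
position: [0.521, 0.3329, 0.0132]
ee_rot: [0.54, 0.842, 0.001, 0.0]
ft_force: [-0.7, -0.3, 9.8]
grip_width: 0.453
grasp_force: 61.2
```

>>> step_arm(moves=[[1,0,0,50,0,0,0],[1,0,-10,100,0,0,0],[1,0,-10,150,0,0,0],[1,0,-10,160,0,0,0],[1,0,-10,160,0,0,0]])

```text
clock: 13.55
position: [0.5208, 0.3229, 0.1738]
ee_rot: [0.54, 0.842, 0.002, 0.001]
ft_force: [0.3, -0.1, -2.9]
grip_width: 0.456
grasp_force: 61.4
```

```bash
python3 - <<'E'
from h import *
print(inbay("L")); goto("L",(-60,-0.5,110)); goto("L",(-60,-0.5,84))
E
```

```text
(array([-170.3,  253.8,  155.8]), array([-1. , -0.1, -2.8]))
(-60, -0.5, 110) shift [ 140.6 -243.2    5.1] rot [-0.238 -0.4    1.205]
(-60, -0.5, 84) shift [ 151.6 -242.2  -18.5] rot [-0.238 -0.4    1.205]
```

>>> step_arm(moves=[[1,10,-50,20,0,0,0.1],[1,30,-100,40,-0.05,-0.1,0.3],[1,140.6,-243.2,40,-0.238,-0.4,1.205],[1,140.6,-243.2,40,-0.238,-0.4,1.205],[1,140.6,-243.2,40,-0.238,-0.4,1.205],[1,140.6,-243.2,40,-0.238,-0.4,1.205],[1,140.6,-243.2,40,-0.238,-0.4,1.205],[1,140.6,-243.2,40,-0.238,-0.4,1.205],[1,140.6,-243.2,40,-0.238,-0.4,1.205],[1,140.6,-243.2,40,-0.238,-0.4,1.205]])

```text
clock: 14.55
position: [0.6588, 0.0772, 0.2083]
ee_rot: [-0.042, 0.976, 0.006, 0.215]
ft_force: [0.2, 0.2, -2.1]
grip_width: 0.45
grasp_force: 61.3
```

```bash
python3 - <<'E'
from h import *
print(inbay("L")); goto("L",(-59,-0.8,84))
E
```

```text
(array([-50.1,  -2.8, 137.9]), array([-0.7,  0.2, -1.9]))
(-59, -0.8, 84) shift [ 14.5   3.2 -52.6] rot [ 0.006 -0.003  0.001]
```

>>> step_arm(moves=[[1,14.5,3.2,-30,0.006,-0.003,0.001],[1,14.5,3.2,-52.6,0.006,-0.003,0.001],[1,14.5,3.2,-52.6,0.006,-0.003,0.001],[1,14.5,3.2,-52.6,0.006,-0.003,0.001]])

```text
clock: 14.95
position: [0.6748, 0.0828, 0.1582]
ee_rot: [-0.041, 0.975, 0.01, 0.217]
ft_force: [-1.1, 0.2, -1.9]
grip_width: 0.454
grasp_force: 61.2
```

```bash
python3 - <<'E'
from h import *
import pickle
print(inbay("L")); goto("L",(-61,-0.6,42))
w=wrist(); pickle.dump(w,open("w10.pkl","wb")); im=w["image"]; cv2.imwrite("pics/w10.png",im)
hsv=cv2.cvtColor(im,cv2.COLOR_BGR2HSV)
for row in (30,50,85,90,100,110,118,122,126,130,145,158,162,168,175,190,200):
    s=hsv[row,250:400]
    nb=np.where(~((s[:,0]>100)&(s[:,0]<130)&(s[:,1]>110)))[0]+250
    runs=np.split(nb,np.where(np.diff(nb)>1)[0]+1)
    print(row,[(int(r[0]),int(r[-1]),(int(r[0])+int(r[-1]))/2,int(hsv[row,(r[0]+r[-1])//2,2])) for r in runs if len(r)>6])
E
```

```text
(array([-56.4,   1.5,  85.6]), array([-1.8,  0.3, -1.3]))
(-61, -0.6, 42) shift [ 14.4  -0.9 -41.5] rot [-0.003  0.001  0.002]
30 [(273, 363, 318.0, 39), (392, 399, 395.5, 235)]
50 [(273, 362, 317.5, 36), (391, 399, 395.0, 235)]
85 [(310, 326, 318.0, 201), (390, 399, 394.5, 235)]
90 [(310, 326, 318.0, 191), (390, 399, 394.5, 235)]
100 [(310, 326, 318.0, 123), (389, 399, 394.0, 235)]
110 [(286, 350, 318.0, 206), (388, 399, 393.5, 235)]
118 [(286, 350, 318.0, 207), (388, 399, 393.5, 235)]
122 [(288, 349, 318.5, 191), (388, 399, 393.5, 235)]
126 [(388, 399, 393.5, 235)]
130 [(387, 399, 393.0, 235)]
145 [(280, 286, 283.0, 207), (387, 399, 393.0, 235)]
158 [(281, 363, 322.0, 62), (386, 399, 392.5, 235)]
162 [(279, 366, 322.5, 63), (386, 399, 392.5, 235)]
168 [(276, 370, 323.0, 64), (385, 399, 392.0, 235)]
175 [(274, 374, 324.0, 79), (385, 399, 392.0, 235)]
190 [(274, 373, 323.5, 133), (384, 399, 391.5, 235)]
200 [(274, 372, 323.0, 168), (383, 399, 391.0, 235)]
```

>>> step_arm(moves=[[1,7,-1.9,-20,0,0,0],[1,14.5,-1.9,-41.5,0,0,0],[1,14.5,-1.9,-41.5,0,0,0],[1,14.5,-1.9,-41.5,0,0,0]])

```text
clock: 15.4
position: [0.6899, 0.0807, 0.1183]
ee_rot: [-0.041, 0.975, 0.01, 0.218]
ft_force: [0.4, 0.5, -1.5]
grip_width: 0.455
grasp_force: 61.2
```

```bash
python3 - <<'E'
from h import *
print(inbay("L")); goto("L",(-61,-1.6,42))
w=wrist(); im=w["image"]; hsv=cv2.cvtColor(im,cv2.COLOR_BGR2HSV)
for row in (20,60,70,80,90,100,110,120,130,140,150,190):
    s=hsv[row,250:400]
    nb=np.where(~((s[:,0]>100)&(s[:,0]<130)&(s[:,1]>110)))[0]+250
    runs=np.split(nb,np.where(np.diff(nb)>1)[0]+1)
    print(row,[(int(r[0]),int(r[-1]),(int(r[0])+int(r[-1]))/2,int(hsv[row,(r[0]+r[-1])//2,2])) for r in runs if len(r)>6])
E
```

```text
(array([-59.8,  -1.9,  43.2]), array([-0.3,  0.5, -1.6]))
(-61, -1.6, 42) shift [-0.6  0.2 -1.6] rot [-0.002  0.004  0.001]
20 [(267, 383, 325.0, 37)]
60 [(274, 374, 324.0, 137)]
70 [(315, 335, 325.0, 204)]
80 [(315, 335, 325.0, 203)]
90 [(315, 334, 324.5, 196)]
100 [(315, 334, 324.5, 124)]
110 [(315, 334, 324.5, 122)]
120 [(284, 366, 325.0, 137)]
130 [(284, 366, 325.0, 208)]
140 []
150 []
190 [(274, 373, 323.5, 134)]
```

>>> step_arm(moves=[[1,-9,-0.5,-4.2,0,0,0],[1,-18,-1.1,-8.5,0,0,0],[1,-22.6,-1.6,-10.6,0,0,0],[1,-25.3,-1.9,-11.8,0,0,0],[1,-25.3,-1.9,-11.8,0,0,0],[1,-25.3,-1.9,-11.8,0,0,0]])

```text
clock: 16.05
position: [0.6658, 0.0789, 0.1075]
ee_rot: [-0.042, 0.974, 0.01, 0.22]
ft_force: [7.2, 1.7, 4.9]
grip_width: 0.453
grasp_force: 61.5
```

```bash
python3 -c "
from h import *
print(inbay('L'))"
```

```text
(array([-86.3,  -1.7,  43.6]), array([8.7, 1. , 1.4]))
```

>>> step_arm(moves=[[1,-1.8,-0.1,-0.8,0,0,0],[1,-2.7,-0.2,-1.3,0,0,0],[1,-2.7,-0.2,-1.3,0,0,0]])

```text
clock: 16.35
position: [0.6632, 0.0787, 0.1063]
ee_rot: [-0.042, 0.974, 0.01, 0.221]
ft_force: [7.2, 1.8, 4.6]
grip_width: 0.454
grasp_force: 61.4
```

```bash
python3 -c "
from h import *
print(inbay('L'))"
```

```text
(array([-89.1,  -1.7,  43.6]), array([8.6, 1.2, 1.1]))
```

>>> step_arm(moves=[[1,-1.4,-0.1,-0.6,0,0,0],[1,-1.4,-0.1,-0.6,0,0,0],[1,-1.4,-0.1,-0.6,0,0,0]])

```text
clock: 16.65
position: [0.662, 0.0785, 0.1058]
ee_rot: [-0.042, 0.974, 0.01, 0.221]
ft_force: [8.0, 1.5, 4.7]
grip_width: 0.453
grasp_force: 61.4
```

```bash
python3 -c "
from h import *
print(inbay('L'))"
```

```text
(array([-90.4,  -1.7,  43.6]), array([9.3, 0.9, 0.9]))
```

>>> step_arm(moves=[[1,-1.4,-0.1,-0.6,0,0,0],[1,-1.4,-0.1,-0.6,0,0,0],[1,-1.4,-0.1,-0.6,0,0,0]])

```text
clock: 16.95
position: [0.6615, 0.0785, 0.106]
ee_rot: [-0.042, 0.974, 0.01, 0.222]
ft_force: [10.7, 1.1, 5.8]
grip_width: 0.457
grasp_force: 61.1
```

```bash
python3 -c "
from h import *
print(inbay('L'))"
```

```text
(array([-90.8,  -1.7,  44. ]), array([12.3,  0.1,  0.7]))
```

Bottomed at 12 N. I'll lower it.

>>> step_arm(moves=[[1,4.6,0.4,-8.9,0,0,0],[1,8.8,0.8,-18,0,0,0],[1,10.9,1,-22.4,0,0,0],[1,10.9,1,-22.4,0,0,0],[1,10.9,1,-22.4,0,0,0]])

```text
clock: 17.45
position: [0.6726, 0.0795, 0.0833]
ee_rot: [-0.042, 0.974, 0.011, 0.222]
ft_force: [14.2, 1.8, 0.6]
grip_width: 0.456
grasp_force: 60.4
```

```bash
python3 -c "
from h import *
print(inbay('L'))"
```

```text
(array([-90.3,  -1.7,  18.8]), array([13.2,  0.6, -5.5]))
```

>>> step_arm(moves=[[1,1.3,0.1,-2.7,0,0,0],[1,2.3,0.2,-5,0,0,0],[1,2.3,0.2,-5,0,0,0],[1,2.3,0.2,-5,0,0,0]])

```text
clock: 17.85
position: [0.6747, 0.08, 0.0793]
ee_rot: [-0.042, 0.974, 0.01, 0.222]
ft_force: [2.2, -0.2, 16.2]
grip_width: 0.455
grasp_force: 62.4
```

```bash
python3 -c "
from h import *
print(inbay('L'))"
```

```text
(array([-90. ,  -1.3,  14.2]), array([ 8.8, -0.4, 13.7]))
```

>>> step_arm(moves=[[1,-0.3,0,0.6,0,0,0],[0.4,-0.3,0,0.6,0,0,0],[0.2,-0.3,0,0.6,0,0,0],[0,-0.3,0,0.6,0,0,0],[0,-0.3,0,0.6,0,0,0],[0,-0.3,0,0.6,0,0,0],[0,-12,-1,25,0,0,0],[0,-33,-20,72,0,0,0],[0,-33,-50,110,0,0,0],[0,-33,-50,110,0,0,0]])

```text
clock: 18.85
position: [0.6412, 0.0229, 0.1898]
ee_rot: [-0.038, 0.975, 0.008, 0.221]
ft_force: [0.3, -1.2, -1.1]
grip_width: 1.0
grasp_force: 0.0
```

```bash
python3 - <<'E'
from h import *
print(inbay('L'))
w=wrist(); cv2.imwrite('pics/w11.png',w['image'])
def bayplane(px,side,z):
    p,d=rays(w,px); p=A25.T@(p*1000-BAY[side]); d=d@A25; return p+d*((z-p[2])/d[:,2])[:,None]
for a,r in labels(w,150,40,200):
    if 200<r[0][0]<480 and r[0][1]<330:
        for s in "LR":
            P=bayplane(cv2.boxPoints(r),s,34); print(s,a,np.round(r[0]),np.round(P.mean(0),1),np.ptp(P,axis=0).round(1))
E
```

```text
(array([-78. , -55.3, 130.5]), array([-0.3, -1.2, -1.1]))
L 1067.0 [384. 270.] [-10.9  -3.5  34. ] [16.7 55.3  0. ]
R 1067.0 [384. 270.] [-10.9 100.5  34. ] [16.7 55.3  0. ]
L 1145.0 [267. 271.] [ -10.8 -101.    34. ] [17.3 58.1  0. ]
R 1145.0 [267. 271.] [-10.8   3.   34. ] [17.3 58.1  0. ]
L 215.5 [293. 197.] [-74.7 -76.9  34. ] [61.9  3.4  0. ]
R 215.5 [293. 197.] [-74.7  27.1  34. ] [61.9  3.4  0. ]
L 3278.5 [257. 199.] [ -71.9 -105.3   34. ] [84.2 29.5  0. ]
R 3278.5 [257. 199.] [-71.9  -1.3  34. ] [84.2 29.5  0. ]
L 3358.0 [392. 198.] [-72.3  -0.   34. ] [84.9 29.6  0. ]
R 3358.0 [392. 198.] [-72.3 104.   34. ] [84.9 29.6  0. ]
L 228.0 [243. 135.] [-123.6 -112.1   34. ] [ 7.5 22.6  0. ]
R 228.0 [243. 135.] [-123.6   -8.1   34. ] [ 7.5 22.6  0. ]
L 448.0 [399. 134.] [-123.7    2.2   34. ] [ 7.3 36.4  0. ]
R 448.0 [399. 134.] [-123.7  106.2   34. ] [ 7.3 36.4  0. ]
L 49261.0 [372. 148.] [-100.1  -11.8   34. ] [239.2 484.3   0. ]
R 49261.0 [372. 148.] [-100.1   92.2   34. ] [239.2 484.3   0. ]
```

View pics/w11.png

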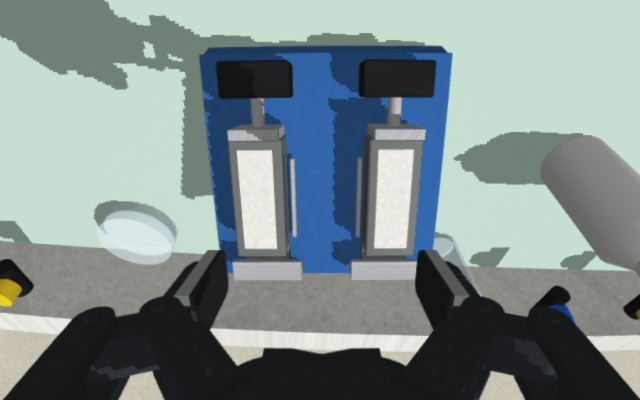

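Both cassettes (labels at (257,199) and (392,198)) lie in their bays at x ≈ -72 with tabs under the lips, nothing else has moved, and the arm is clear. I'll hand in.

```bash
python3 -c "
from workcell import manip
print(manip.hand_in())"
```

```text
the job is handed in; nothing more can be done
None
```

I loaded both cassettes, one in each bay with the tab uphill and under the lip, and handed the job in at about 19 s. The last wrist-camera check put both at their seated position, and the arm was clear of the rack, but the hand-in did not report a verdict.

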